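# Put the embossing stamp away in its storage case

### The job

Slide the orange cover of the green case fully back, then tilt the embossing stamp so that its broad foot slips through the opening, under the case's fixed green lip, and stand it gently upright on the floor of the case with its handle sticking up. Let go, then slide the cover fully shut so that the foot is trapped, and leave the three paint bottles where they stand.

Things in the scene. Friction and masses are not known exactly. Their poses are not given: they have to be found in the camera images.
- case: Green storage case fixed to the bench, 170 long (x) by 134 wide (y). Origin: centre of its underside; x points from the lip end (nearer the robot) to the cover end, z up. Floor top at z = 6; inside, x runs from -80 to 80 and y from -62 to 62. Its top is open between the fixed lip and the sliding cover. Walls reach z = 46; aluminium guide rails along the two long sides rise to z = 57.
- lip_edge (a point): Middle of the top of the straight inner edge of the fixed green lip: x = -40, y = 0, z = 51 in the case's frame, axes as the case's. The lip, 5 thick (z 46 to 51), roofs the case from x = -80 to -40 over its whole width. The stamp goes in with its handle leaning over the lip (towards -x) by 20 to 30 degrees, the low edge of its foot under the lip, and is righted as it goes down.
- cover_edge (a point): Middle of the top of the straight leading edge of the orange cover, a plate 80 long, 126 wide and 5 thick (z 46 to 51 in the case's frame) that slides along the case's x; axes as the case's. It lies at case x = 34 fully back (opening to the lip 74) and at x = 0 fully shut (opening 40), so the stamp's foot never passes level.
- seat (a point): Point on the floor of the case where the centre of the stamp's foot belongs: x = -20, y = 0, z = 6 in the case's frame, axes as the case's. Within 7 of it along x, the handle is clear of the lip and of the shut cover; if it stands farther from the lip, the closing cover pushes the handle along.
- cover (a joint): Slide of the orange cover along the case's x, in m: 0 = fully back against its stop, 0.034 = fully shut against its stop, growing as the cover moves towards the lip (case -x). It starts part or fully shut, stays where it is left, and needs about 2 N to move.
- cover_knob (a point): Middle of the black round knob on the cover, 24 across and 34 tall (z 51 to 85 in the case's frame); this point is on its axis, 17 above the cover and 17 below the knob's top, at case x = 96 when the cover is fully back and 62 when fully shut. Axes as the case's.
- stamp: Loose embossing stamp, 140 tall, 0.22 to 0.42 kg, standing upright on its face: round brass foot 92 across and 9 thick, a steel collar 36 across tapering from z = 15 to 26 across at z = 24, and a straight round wooden handle 26 across from z = 24 to z = 140 by which to hold it. Origin: centre of the foot's underside; z along the handle.
- bottle_white: Bystander: white paint bottle with blue cap, 40 mm across, 85 mm tall, standing upright. Origin: centre of its underside.
- bottle_red: Bystander: red paint bottle with black cap, 40 mm across, 80 mm tall, standing upright. Origin: centre of its underside.
- bottle_teal: Bystander: teal paint jar with white lid, 42 mm across, 70 mm tall, standing upright. Origin: centre of its underside.
Things that resemble listed ones, but are neither listed nor needed, are in the scene too. There is more than one size of the case; the one meant has the size given above.

How it is judged:
By the outcome, as a careful person would: the job done as asked, in the order asked, and still so for the second after the job is handed in, with the robot touching nothing.
It also fails if it takes over 58 s, if anything falls off the work surface, if the arm or the gripper's body presses on something with over 40 N, if the wrist force passes 120 N, or if a joint passes its speed limit or range.

### The arm

A 7-joint arm with a two-finger parallel gripper is mounted at the origin on the work surface. World frame = base frame: x ahead of the robot, y to its left, z up, the work surface at z = 0. Lengths are in m, angles in rad, forces in N, time in s.
With the tool pointing down it reaches from about 0.35 to 0.9 m from the base axis. Payload 8.1 kg.
Tool frame: the origin (TCP) lies at the very end of the fingers, on their centre line; the grasp point (between the pads) lies 19 mm behind it; z points along the fingers, y is the line along which they close (so a half turn about z gives the same grasp; the last joint's range is limited). The gripper opens to 92 mm and grips with 3 to 60 N. Pads are 19 mm wide; open, the fingers measure 130 mm over their backs; the gripper's body (75 mm by 190 mm) begins 47 mm behind the grasp point.
Start: joints at [1.23, 0.434, 0.025, 1.573, -0.012, 1.134, -0.075], TCP at [0.147, -0.607, 0.192] pointing down, gripper open.
Joint ranges: [-2.62, 2.62], [-0.44, 2.09], [-1.27, 1.32], [0.08, 2.57], [-1.32, 4.46], [0.12, 2], [-2.74, 2.74]. Speed limits (rad/s): [2.22, 2.22, 3.01, 3.01, 3.14, 3.14, 3.14].

### API

Orientations are given as a rotation vector (axis times angle).
In Python, from cell import arm gives the robot as it stands.
- The arm moves only by the tool drive_tool, never from a script. Its argument "targets" is a list of rows, each a list of 7 numbers: the turn, a rotation vector about the world's x, y, z in units of 5 degrees (1.0 is 5 degrees), then the shift along the world's x, y, z in units of 40 mm (1.0 is 40 mm), then the opening, from 0 (shut) to 1 (fully open). In form: [[wx, wy, wz, dx, dy, dz, fingers], ...]. A call has 1 to 5 rows; each row is the pose to reach, as a shift and turn from the pose commanded when the call began; what a row does not reach only later rows make up. A row lasts 1/10 s, in which the tool goes at most 50 mm and 8.59 degrees, less where a joint would pass 70% of its speed; a pose out of reach is approached as far as the arm can. A call with a gripper value outside its range is refused whole. The fingers move at their own pace and stop on an object; "force" is the grip in N (left out, the last holds). Time passes only in rows, so rows that repeat a pose let the fingers close. It gives the time, the measured TCP pose, the force, the opening and the grip force at its end, in the units of the state.
- arm.observe(): the state, without advancing time (a new reading comes with each control period).
- arm.get_image(name): name is "side" or "top" or "wrist"; returns a dict with "pixels" (420x560x3 uint8, red, green, blue), "intrinsics" (3x3 intrinsics, pixels), "k1" (the pictures are not rectified: a ray, as slopes to the right and down, at radius r is drawn at 1 + k1 r^2 times it, then the intrinsics apply), "rvec" (rotation vector, rad) and "tvec" (3), from world to camera coordinates, as OpenCV has them; the wrist camera has in their place "mount" (4x4, takes a point from camera to tool coordinates, whose origin is the TCP and whose axes are the flange's). Camera axes: x right, y down, z forward; pixel columns grow to the right and rows downward; lengths in m; the calibration is good to about 2 mm. A picture is of the moment at which its call begins: read the wrist's pose just before it. There is no depth.
- arm.sign_off(): hands the job in; it is judged then, once.
The state is a dict: "clock": time; "joints": joint angles; "dq": joint speeds; "joint_efforts": joint torques, N m; "position": TCP position; "ee_rot": TCP orientation; "force": force on the tool from outside, world axes, zero at the start; "ft_torque": the same for the moment, N m; "width": opening from 0.0 (shut) to 1.0 (fully open); "gripper_force": force on a finger pad.
Only numpy, scipy, OpenCV 4.12 (cv2) and the standard library are available. Lean on these libraries where they do the work, as an engineer would, in place of code of your own. Each camera call takes 0.05 s, during which the arm holds its last target. There are 200 camera calls.

## Working session

There is one attempt and no reset: what is moved stays moved. The work goes in short steps, Python scripts to look and compute and a tool call to move; the robot and the scene stay as the last step left them, time stands still between calls to the robot, and variables do not carry over. Pictures are saved under pics/ and viewed, at most 12 in all, crops included, and the job is handed in when it is done.

Besides the shell and the picture viewer there is one more tool, called after "Request:" as name(argument=value, ...) on one line, values as JSON. drive_tool: Moves the arm, as the interface text tells. Its arguments: {"type":"object","properties":{"targets":{"type":"array"},"force":{"type":"number"}},"required":["targets"]}

```bash
ls; mkdir -p pics; cat > h.py <<'E'
import numpy as np, cv2
from scipy.spatial.transform import Rotation as R
from cell import arm
def snap(n,f=None):
    s=arm.observe(); im=arm.get_image(n)
    if n=='wrist':
        M=np.array(im['mount']); T=np.eye(4); T[:3,:3]=R.from_rotvec(s['ee_rot']).as_matrix(); T[:3,3]=s['position']
        C=T@M; im['Rcw']=C[:3,:3]; im['c']=C[:3,3]
    else:
        Rm=R.from_rotvec(np.ravel(im['rvec'])).as_matrix(); im['Rcw']=Rm.T; im['c']=-Rm.T@np.ravel(im['tvec'])
    if f: cv2.imwrite(f'pics/{f}.png',im['pixels'][...,::-1])
    return im
def ray(im,uv):
    K=np.array(im['intrinsics']); p=np.linalg.solve(K,[uv[0],uv[1],1])[:2]; q=p.copy()
    for _ in range(20): q=p/(1+im['k1']*(q@q))
    return im['Rcw']@np.array([q[0],q[1],1])
def onz(im,uv,z):
    d=ray(im,uv); return im['c']+d*(z-im['c'][2])/d[2]
def proj(im,P):
    v=im['Rcw'].T@(np.array(P)-im['c']); q=v[:2]/v[2]; q=q*(1+im['k1']*(q@q)); return (np.array(im['intrinsics'])@[q[0],q[1],1])[:2]
E
python3 - <<'E'
from h import *
import pickle
a=snap('top','top0');b=snap('side','side0')
pickle.dump((a,b),open('im0.pkl','wb'))
print(a['c'],b['c'],a['intrinsics'],arm.observe())
E
```

```text
pics
[0.40597543 0.01811906 0.95034808] [0.3850417  0.5169993  0.76229292] [[384.27768437   0.         282.174396  ]
 [  0.         384.27768437 210.60335322]
 [  0.           0.           1.        ]] {'clock': 0.1, 'joints': array([ 1.23041521,  0.43517786,  0.02498801,  1.57399225, -0.01160215,
        1.13398491, -0.07507607]), 'dq': array([-1.37460114e-03, -8.88290038e-04, -7.71709635e-04, -3.30045646e-03,
        9.71548429e-04, -1.79207796e-05,  1.39867197e-04]), 'joint_efforts': array([ 3.24816385e-03, -6.69121742e+01,  9.88333449e-01, -3.15144217e+01,
       -6.04608818e-02,  3.73795198e-02, -5.78034090e-06]), 'position': array([ 0.1470371 , -0.60694718,  0.19161375]), 'ee_rot': array([-3.11805129e+00, -3.72369629e-01,  4.71267150e-04]), 'force': array([-1.10828969,  0.00337527,  0.23121496]), 'ft_torque': array([ 0.05163137, -0.04454179, -0.03427616]), 'gripper_force': 0.0, 'width': 0.9991982634753983}
```

View pics/top0.png

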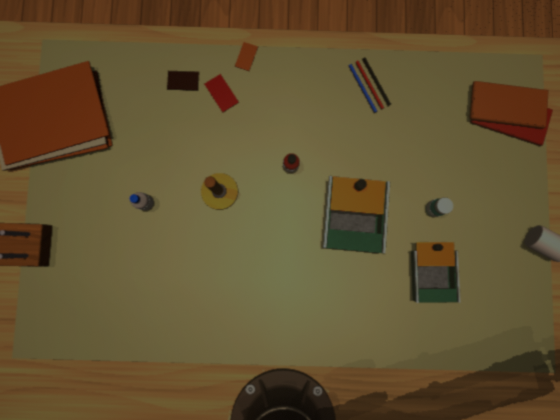

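View pics/side0.png

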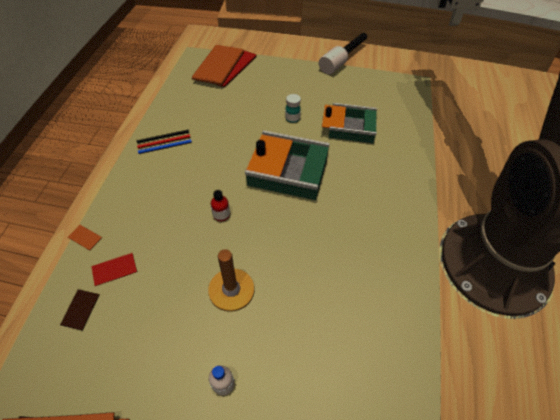

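The top view shows the large case at (357,215) and a small look-alike at (437,272). The stamp is at (218,190), with a roller or mallet as a possible confusion at (545,243). The bottles are at (141,201), (291,162) and (442,207). I choose the large case and the brass-footed stamp, and will check the sizes.

```bash
cat > m.py <<'E'
from h import *
import pickle
a,b=pickle.load(open('im0.pkl','rb'))
def blobs(im,lo,hi,box,z,name):
    hsv=cv2.cvtColor(im['pixels'],cv2.COLOR_RGB2HSV); m=cv2.inRange(hsv,lo,hi); k=np.zeros_like(m); x0,y0,x1,y1=box; k[y0:y1,x0:x1]=m[y0:y1,x0:x1]
    c=max(cv2.findContours(k,0,2)[0],key=cv2.contourArea)
    P=np.array([onz(im,p,z)[:2] for p in c[:,0].astype(float)])*1000
    r=cv2.minAreaRect(P.astype(np.float32)); e=cv2.minEnclosingCircle(P.astype(np.float32))
    print(name,cv2.contourArea(c),'rect',np.round(r[0],1),np.round(r[1],1),round(r[2],1),'circ',np.round(e[0],1),round(e[1],1)); return c,P
if __name__=='__main__':
    h=cv2.cvtColor(a['pixels'],cv2.COLOR_RGB2HSV)
    for p in [(365,200),(360,240),(230,200),(212,185),(353,224),(326,215)]: print(p,h[p[1],p[0]])
    blobs(a,(8,150,120),(22,255,255),(320,170,395,260),.051,'cover')
    blobs(a,(65,80,20),(95,255,255),(320,225,395,260),.051,'lip')
    blobs(a,(8,150,120),(22,255,255),(405,235,465,310),.051,'small cover')
    blobs(a,(18,150,100),(30,255,255),(195,165,245,215),.009,'foot')
    c=cv2.resize(a['pixels'][160:270,190:400],None,fx=3.8,fy=3.8,interpolation=cv2.INTER_CUBIC)
    cv2.imwrite('pics/crop0.png',cv2.convertScaleAbs(c[...,::-1],alpha=1.4))
E
python3 m.py
```

```text
(365, 200) [ 17 205 113]
(360, 240) [61 94 57]
(230, 200) [ 24 181 114]
(212, 185) [ 13 194  84]
(353, 224) [18 48 64]
(326, 215) [33 31 81]Traceback (most recent call last):
  File "m.py", line 13, in <module>
    blobs(a,(8,150,120),(22,255,255),(320,170,395,260),.051,'cover')
    ~~~~~^^^^^^^^^^^^^^^^^^^^^^^^^^^^^^^^^^^^^^^^^^^^^^^^^^^^^^^^^^^
  File "m.py", line 6, in blobs
    c=max(cv2.findContours(k,0,2)[0],key=cv2.contourArea)
ValueError: max() iterable argument is empty
```

```bash
sed -i 's/(8,150,120),(22,255,255)/(8,170,70),(21,255,255)/; s/(65,80,20),(95,255,255)/(50,75,20),(95,255,255)/; s/(18,150,100),(30,/(20,140,60),(30,/' m.py; python3 m.py
```

```text
(365, 200) [ 17 205 113]
(360, 240) [61 94 57]
(230, 200) [ 24 181 114]
(212, 185) [ 13 194  84]
(353, 224) [18 48 64]
(326, 215) [33 31 81]
cover 1542.5 rect [ 538.6 -163.3] [125.3  78.8] 86.3 circ [ 539.3 -162.6] 71.8
lip 938.0 rect [ 437.4 -156.5] [ 60.7 129.8] 1.6 circ [ 442.  -156.4] 69.8
small cover 833.0 rect [ 406.6 -344.7] [53.3 88.7] 1.6 circ [ 405.4 -344.8] 49.8
foot 686.5 rect [545.4 172. ] [90.1 89. ] 2.3 circ [545.5 172.3] 46.0
```

View pics/crop0.png

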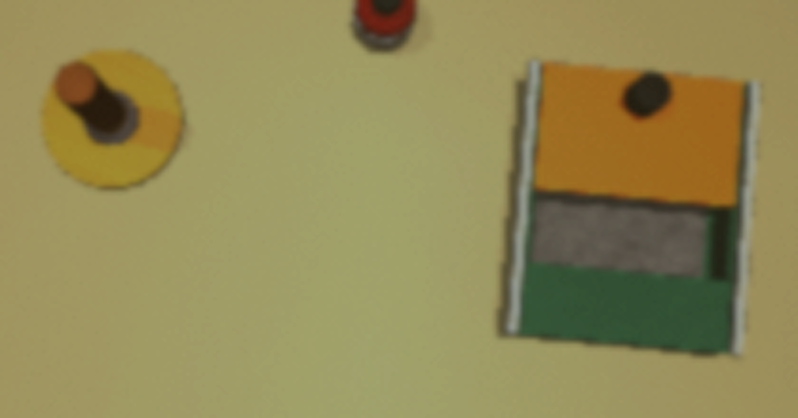

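```bash
cat > geo.py <<'E'
from m import *
np.set_printoptions(precision=1,suppress=True)
P=lambda u,v,z:onz(a,(u,v),z)*1000
lipL,lipR=P(328.7,228.9,.051),P(382.9,233.7,.051); print('lip',lipL,lipR)
cL,cR=P(330.8,210,.051),P(383.9,214.5,.051); print('cov',cL,cR)
yaw=np.deg2rad(-3.7); ex=np.array([np.cos(yaw),np.sin(yaw)]); print('yaw',[np.degrees(np.arctan2(-(l-r)[0],(l-r)[1])) for l,r in((lipL,lipR),(cL,cR))])
print('opening',(cL+cR-lipL-lipR)[:2]@ex/2)
k=P(361.6,182.4,.085)[:2]; print('knob from top',k,'from cover',np.array([538.6,-163.3])+22*ex)
print('stamp handle top',P(190+74/3.8,160+80/3.8,.140))
for n,u,v,z in(('white',137,199,.085),('red',291,158,.08),('teal',444,206,.07)): print(n,P(u,v,z))
E
python3 geo.py
cat > plan.py <<'E'
import numpy as np
# clearance in case xz-plane (mm); c=foot centre underside, th lean toward -x
L=np.array([[x,z] for x in np.linspace(-80,-40,41) for z in(46,51)]+[[-40,48.5]])
C=np.array([[x,z] for x in np.linspace(34,80,47) for z in(46,51)]+[[34,48.5]])
prof=[(46,0,9),(18,9,15),(18,15,24),(13,24,140)]
def sd(p,c,t):
    e=np.array([np.cos(t),np.sin(t)]);n=np.array([-np.sin(t),np.cos(t)])
    d=p-c;u=np.abs(d@e);s=d@n;out=1e9
    for r,a,b in prof:
        dx=u-r;dz=np.maximum(a-s,s-b);o=np.hypot(np.maximum(dx,0),np.maximum(dz,0))+np.minimum(np.maximum(dx,dz),0);out=min(out,o.min())
    return out
def clr(x,z,deg):
    t=np.radians(deg);c=np.array([x,z]);lo=c-46*np.array([np.cos(t),np.sin(t)])
    return sd(L,c,t),sd(C,c,t),lo[1]-6,lo[0]+80
def best(z,deg):
    xs=np.arange(-45,45,1.);v=[min(clr(x,z,deg)[:2]) for x in xs];i=int(np.argmax(v));return xs[i],v[i]
if __name__=='__main__':
    for z in range(100,4,-6):
        r=[(d,)+best(z,d) for d in range(0,36,5) if 46*np.sin(np.radians(d))<=z-6+.1]
        print(z,[(d,x,round(v,1)) for d,x,v in r if v>1.5])
E
python3 plan.py
```

```text
lip [456.8 -95.5  51. ] [ 449.2 -222.7   51. ]
cov [501.5 -99.7  51. ] [ 494.4 -224.9   51. ]
yaw [np.float64(-3.4363131978115886), np.float64(-3.2253092966448036)]
opening 45.05896695167222
knob from top [ 563.2 -164.7] from cover [ 560.6 -164.7]
stamp handle top [546.7 171.8 140. ]
white [510.3 344.1  85. ]
red [616.4  -2.2  80. ]
teal [ 516.3 -358.9   70. ]
100 [(0, np.float64(-45.0), np.float64(49.0)), (5, np.float64(27.0), np.float64(49.4)), (10, np.float64(32.0), np.float64(48.6)), (15, np.float64(34.0), np.float64(47.3)), (20, np.float64(35.0), np.float64(45.7)), (25, np.float64(35.0), np.float64(44.0)), (30, np.float64(34.0), np.float64(42.4)), (35, np.float64(32.0), np.float64(41.1))]
94 [(0, np.float64(-45.0), np.float64(43.0)), (5, np.float64(26.0), np.float64(43.5)), (10, np.float64(31.0), np.float64(42.9)), (15, np.float64(33.0), np.float64(41.8)), (20, np.float64(34.0), np.float64(40.4)), (25, np.float64(33.0), np.float64(39.2)), (30, np.float64(32.0), np.float64(37.9)), (35, np.float64(31.0), np.float64(36.8))]
88 [(0, np.float64(-45.0), np.float64(37.0)), (5, np.float
[... 3041 characters left out ...]
), np.float64(7.3))]
28 [(0, np.float64(-13.0), np.float64(9.0)), (5, np.float64(-14.0), np.float64(5.8)), (10, np.float64(-14.0), np.float64(4.1)), (15, np.float64(-13.0), np.float64(3.4)), (20, np.float64(-12.0), np.float64(3.3)), (25, np.float64(-11.0), np.float64(3.5))]
22 [(0, np.float64(-7.0), np.float64(15.0)), (5, np.float64(-9.0), np.float64(11.0)), (10, np.float64(-11.0), np.float64(7.3)), (15, np.float64(-13.0), np.float64(5.6)), (20, np.float64(-11.0), np.float64(4.3))]
16 [(0, np.float64(-3.0), np.float64(19.9)), (5, np.float64(-4.0), np.float64(17.0)), (10, np.float64(-7.0), np.float64(13.2))]
10 [(0, np.float64(-3.0), np.float64(22.5)), (5, np.float64(-1.0), np.float64(21.9))]
```

Request:
drive_tool(targets=[[0,0,-1.7,5,5.3,0,0.45],[0,0,-1.7,5,5.3,0,0.45],[0,0,-1.7,5,5.3,0,0.45],[0,0,-1.7,5,5.3,0,0.45],[0,0,-1.7,5,5.3,0,0.45]])

```text
clock: 0.6
position: [0.3197, -0.4238, 0.1922]
ee_rot: [-3.138, -0.14, 0.0]
force: [0.9, -0.7, 0.4]
width: 0.612
gripper_force: 0.0
```

Request:
drive_tool(targets=[[0,0,-1.7,5.5,6,1,0.45],[0,0,-1.7,5.5,6,1,0.45],[0,0,-1.7,5.5,6,1,0.45],[0,0,-1.7,5.5,6,1,0.45],[0,0,-1.7,5.5,6,1,0.45]])

```text
clock: 1.1
position: [0.4843, -0.2442, 0.2224]
ee_rot: [3.14, -0.093, -0.001]
force: [0.7, -1.2, -0.1]
width: 0.453
gripper_force: 0.0
```

Request:
drive_tool(targets=[[0,0,0,0.8,1,0.5,0.45],[0,0,0,0.8,1,0.5,0.45],[0,0,0,0.8,1,0.5,0.45]])

```text
clock: 1.4
position: [0.5164, -0.2044, 0.2423]
ee_rot: [-3.14, 0.087, -0.001]
force: [0.1, -0.2, -0.2]
width: 0.452
gripper_force: 0.0
```

```bash
python3 - <<'E'
from h import *
import pickle
w=snap('wrist','w1'); pickle.dump(w,open('w1.pkl','wb'))
s=arm.observe();print(s['position'],s['ee_rot'],w['mount'],w['k1'],w['intrinsics'])
E
```

```text
[ 0.51510476 -0.20616006  0.24184008] [ 3.13988385e+00 -9.15678155e-02 -1.49342323e-03] [[-1.06796954e-04 -9.62809977e-01 -2.70179454e-01  7.23299399e-02]
 [ 9.99999369e-01  1.99249900e-04 -1.10532712e-03  6.38462008e-04]
 [ 1.11805321e-03 -2.70179401e-01  9.62809348e-01 -1.92818204e-01]
 [ 0.00000000e+00  0.00000000e+00  0.00000000e+00  1.00000000e+00]] -0.07547051133356658 [[316.10017982   0.         279.76244802]
 [  0.         316.10017982 207.49284005]
 [  0.           0.           1.        ]]
```

View pics/w1.png

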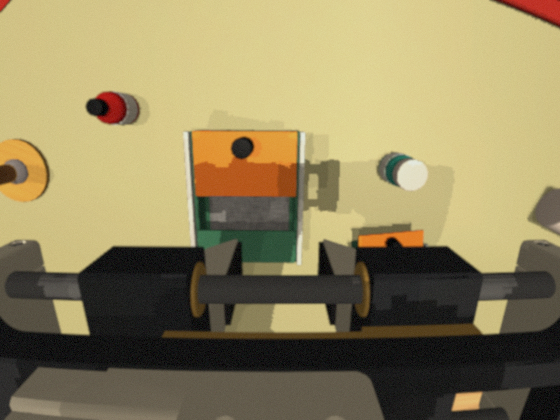

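The wrist view shows the case square to the tool: knob at (242,147), cover edge at row ~195, lip edge at row ~230.

```bash
cat > edges.py <<'E'
from h import *
import sys
def lines(w,cols,zt=.051):
    """cover leading edge & lip inner edge along given columns via hue transitions"""
    h=cv2.cvtColor(w['pixels'],cv2.COLOR_RGB2HSV).astype(int)
    org=(h[...,0]<22)&(h[...,1]>150)&(h[...,2]>60); grn=(h[...,0]>50)&(h[...,0]<100)&(h[...,1]>90)
    C=[];L=[]
    for u in cols:
        r=np.where(org[90:260,u])[0]+90
        if len(r)==0: continue
        e=r.max()+.5; C.append(onz(w,(u,e),zt)[:2]*1000)
        g=[v for v in range(int(e)+8,w['pixels'].shape[0]-5) if grn[v:v+4,u].all()]
        if g: L.append(onz(w,(u,g[0]-.5),zt)[:2]*1000)
    return np.array(C),np.array(L)
def fit(P):
    b=np.median(np.diff(P[:,0])/np.diff(P[:,1])) if 0 else np.polyfit(P[:,1],P[:,0],1)
    return b
E
python3 - <<'E'
from edges import *
import pickle
np.set_printoptions(precision=1,suppress=True)
w=pickle.load(open('w1.pkl','rb'))
C,L=lines(w,range(210,292,4)); print(C,L)
for P in(C,L): f=fit(P); print(np.degrees(-np.arctan(f[0])),np.polyval(f,-160))
hsv=cv2.cvtColor(w['pixels'],cv2.COLOR_RGB2HSV)
m=(hsv[120:170,215:270,2]<45).astype(np.uint8); c=max(cv2.findContours(m,0,2)[0],key=cv2.contourArea); (x,y),r=cv2.minEnclosingCircle(c); print(x+215,y+120,r,onz(w,(242,147),.085)*1000,onz(w,(x+215,y+120),.085)*1000)
# rail edges at row 200
g=cv2.cvtColor(w['pixels'],cv2.COLOR_RGB2GRAY)
for r in (180,210): print(g[r,180:206],g[r,290:312])
E
```

```text
[[ 501.5 -116.1]
 [ 501.2 -121.1]
 [ 500.9 -126.2]
 [ 500.7 -131.2]
 [ 500.4 -136.2]
 [ 500.1 -141.2]
 [ 499.8 -146.3]
 [ 499.5 -151.3]
 [ 499.2 -156.3]
 [ 499.  -161.3]
 [ 498.7 -166.3]
 [ 497.1 -171.2]
 [ 496.9 -176.2]
 [ 497.9 -181.3]
 [ 496.3 -186.2]
 [ 496.  -191.2]
 [ 495.7 -196.2]
 [ 495.5 -201.2]
 [ 496.5 -206.2]
 [ 494.9 -211.1]
 [ 494.6 -216.1]] [[ 456.6 -110.8]
 [ 456.3 -116.1]
 [ 454.6 -121.1]
 [ 454.4 -126.3]
 [ 455.5 -131.6]
 [ 453.8 -136.7]
 [ 453.5 -141.8]
 [ 453.3 -147. ]
 [ 453.  -152.2]
 [ 452.7 -157.4]
 [ 452.4 -162.5]
 [ 452.2 -167.7]
 [ 451.9 -172.8]
 [ 451.6 -178. ]
 [ 451.3 -183.1]
 [ 451.  -188.3]
 [ 450.7 -193.4]
 [ 450.5 -198.6]
 [ 450.2 -203.7]
 [ 449.9 -208.9]
 [ 472.5 -215.1]]
-4.034394603994138 498.64818632937823
-0.23849002735238886 453.71685085863163
242.5 147.5 10.12432861328125 [ 561.6 -165.6   85. ] [ 561.1 -166.1   85. ]
[199 199 197 197 196 196 198 205 219 213 180 120  79  90 114 129 120 113
 112 108 113 111 110 105 110 110] [ 88  87  89  91  91  88  75  62  75  94 114 114 111 112 102  96  98 105
 128 153 165 170]
[194 196 197 196 197 196 196 198 202 217 223 220 185 121  87  77  86  73
  54  43  38  31  33  32  35  40] [ 55  52  41  42  41  49  61  78 108 124 127 129 127 129 130 134 141 158
 166 174 184 191]
```

Request:
drive_tool(targets=[[0,0,0,1.15,1,-0.8,0.45],[0,0,0,1.15,1,-2,0.45],[0,0,0,1.15,1,-3,0.45],[0,0,0,1.15,1,-3.6,0.45],[0,0,0,1.15,1,-3.6,0.45]])

```text
clock: 1.95
position: [0.5571, -0.1675, 0.094]
ee_rot: [-3.14, 0.097, 0.014]
force: [-0.9, 0.2, 0.2]
width: 0.45
gripper_force: 0.0
```

Request:
drive_tool(targets=[[0,0,0,0,0,-0.5,0.45],[0,0,0,0,0,-1,0.45],[0,0,0,0,0,-1,0.45]])

```text
clock: 2.25
position: [0.5598, -0.1675, 0.0576]
ee_rot: [3.14, -0.096, -0.004]
force: [0.0, -0.6, 1.3]
width: 0.447
gripper_force: 0.0
```

Request:
drive_tool(targets=[[0,0,0,0,0,0,0.15],[0,0,0,0,0,0,0.15],[0,0,0,0,0,0,0.15],[0,0,0,0,0,0,0.15]], force=15)

```text
clock: 2.65
position: [0.562, -0.1661, 0.0592]
ee_rot: [3.14, -0.093, 0.002]
force: [-1.0, 0.1, -0.3]
width: 0.173
gripper_force: 0.0
```

```bash
python3 - <<'E'
from h import *
s=arm.observe();print(s['position'],s['width'],s['gripper_force'],s['force'])
w=snap('wrist','w2');t=snap('side')
cv2.imwrite('pics/w2s.png',np.vstack([cv2.resize(w['pixels'][90:340,150:420],(540,300))[...,::-1],cv2.resize(t['pixels'][90:220,200:400],(540,300))[...,::-1]]))
E
```

```text
[ 0.56201986 -0.16612005  0.05920551] 0.17285368648282837 0.0 [-0.95316924  0.08189113 -0.26153585]
```

View pics/w2s.png

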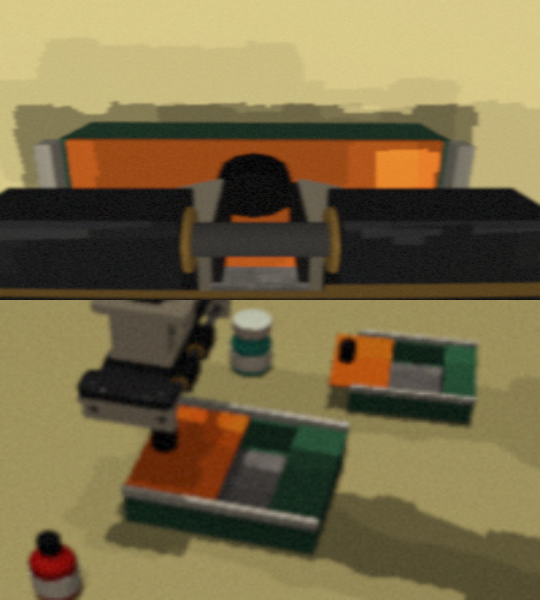

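```bash
python3 - <<'E'
from h import *
np.set_printoptions(precision=1,suppress=True)
w=snap('wrist');b=snap('side')
print('knob top back edge w',onz(w,(150+255/2,90+154/1.2),.085)*1000,'tcp px',proj(w,arm.observe()['position']),proj(w,arm.observe()['position']+[0,0,.019]))
for n,z,C in(('knobtop',.085,(200+165/2.7,90+430/2.307-130)),):
    pass
f=lambda x,y,z:onz(b,(200+x/2.7,90+(y-300)/2.307),z)*1000
print('cover edge side near/far',f(215,492,.051),f(248,428,.051),'knob base',f(165,448,.051),'lip',f(283,500,.051),f(300,432,.051))
E
```

```text
knob top back edge w [ 581.1 -166.3   85. ] tcp px [279.  234.6] [278.9 245.8]
cover edge side near/far [ 504. -107.   51.] [ 492.8 -201.4   51. ] knob base [ 559.1 -157.6   51. ] lip [ 445.9 -108.5   51. ] [ 446.1 -205.3   51. ]
```

Request:
drive_tool(targets=[[0,0,0,0.15,0,0,0.15],[0,0,0,0.3,0,0,0.15],[0,0,0,0.3,0,0,0.15]], force=15)

```text
clock: 3.15
position: [0.5748, -0.1657, 0.0583]
ee_rot: [-3.14, 0.092, -0.001]
force: [0.1, 0.4, -0.1]
width: 0.15
gripper_force: 0.0
```

```bash
python3 - <<'E'
from h import *
np.set_printoptions(precision=1,suppress=True)
w=snap('wrist');b=snap('side');t=snap('top')
cv2.imwrite('pics/w3.png',np.hstack([np.vstack([cv2.resize(w['pixels'][170:300,210:350],(400,300)),cv2.resize(b['pixels'][110:220,230:350],(400,300))]),cv2.resize(t['pixels'][150:270,310:400],(400,600))])[...,::-1])
E
```

```text
(no output)
```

View pics/w3.png

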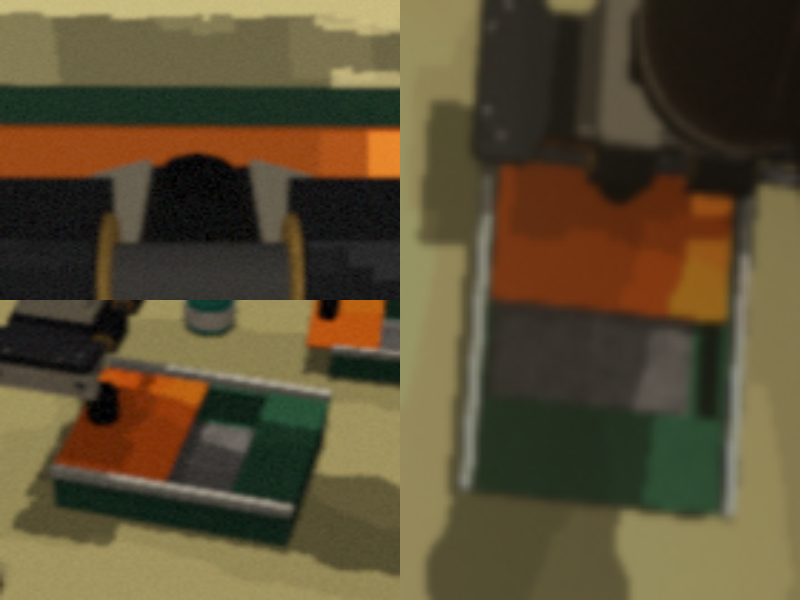

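The cover hasn't moved (its edge is still at rows 210–214 in the top view), and the fingers closed without gripping the knob. I'll push it from the lip side with shut fingers instead.

Request:
drive_tool(targets=[[0,0,0,0,0,0,0.45],[0,0,0,0,0,0,0.45],[0,0,0,0,0,0.7,0.45],[0,0,0,0,0,1.4,0.45],[0,0,0,0,0,2.5,0.45]])

```text
clock: 3.8
position: [0.5717, -0.1657, 0.1575]
ee_rot: [-3.14, 0.093, 0.007]
force: [1.2, -0.5, -0.4]
width: 0.445
gripper_force: 0.0
```

Request:
drive_tool(targets=[[0,0,0,-1.2,0,0.8,0.0],[0,0,0,-1.7,0,0.8,0.0],[0,0,0,-1.7,0,0.8,0.0],[0,0,0,-1.7,0,0.8,0.0]])

```text
clock: 4.2
position: [0.5054, -0.1661, 0.1907]
ee_rot: [3.14, -0.093, 0.001]
force: [0.3, -0.3, -0.7]
width: 0.155
gripper_force: 0.0
```

```bash
python3 - <<'E'
from h import *
np.set_printoptions(precision=4,suppress=True)
s=arm.observe();print(s['position'],s['width'])
w=snap('wrist','w4');t=snap('top')
print(proj(w,[.561,-.166,.085]),proj(w,s['position']))
cv2.imwrite('pics/w4s.png',np.hstack([cv2.resize(w['pixels'],(560,420)),cv2.resize(t['pixels'][150:255,320:380],(240,420))])[...,::-1])
E
```

```text
[ 0.5054 -0.1661  0.1907] 0.15463817679669603
[275.7184 138.1128] [279.1204 234.5082]
```

View pics/w4s.png

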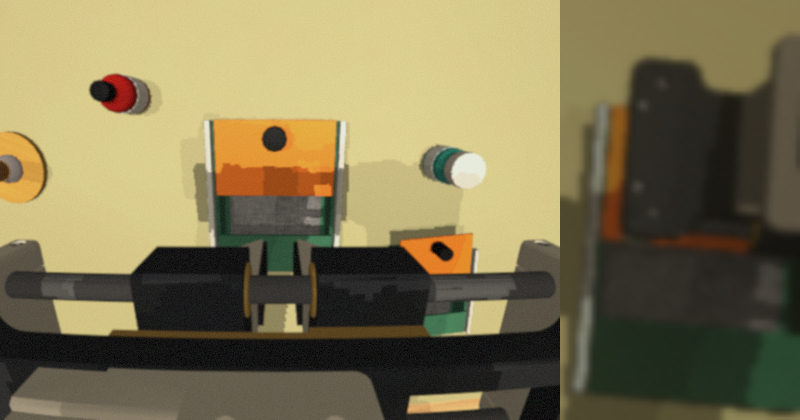

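Request:
drive_tool(targets=[[0,0,0,0.2,0,-1.1,0],[0,0,0,0.2,0,-2.2,0],[0,0,0,0.2,0,-3,0],[0,0,0,0.2,0,-3.2,0],[0,0,0,0.2,0,-3.2,0]])

```text
clock: 4.8
position: [0.5131, -0.1655, 0.061]
ee_rot: [-3.139, 0.092, 0.005]
force: [0.5, -0.0, 0.3]
width: 0.004
gripper_force: 0.0
```

Request:
drive_tool(targets=[[0,0,0,0.3,0,0,0],[0,0,0,0.6,0,0,0],[0,0,0,0.9,0,0,0],[0,0,0,1.1,0,0,0],[0,0,0,1.1,0,0,0]])

```text
clock: 5.3
position: [0.5594, -0.1657, 0.0627]
ee_rot: [3.14, -0.092, 0.003]
force: [-1.0, 1.0, 0.3]
width: 0.007
gripper_force: 0.0
```

```bash
cat > st.py <<'E'
from edges import *
import sys
np.set_printoptions(precision=1,suppress=True)
s=arm.observe();print(s['clock'],s['position']*1000,s['width'],s['force'])
w=snap('wrist')
t=snap('top')
h=cv2.cvtColor(t['pixels'],cv2.COLOR_RGB2HSV).astype(int)
org=(h[...,0]<22)&(h[...,1]>150)&(h[...,2]>40); grn=(h[...,0]>45)&(h[...,0]<100)&(h[...,1]>70)
for u in range(332,384,5):
    o=np.where(org[170:232,u])[0]; g=[v for v in range(222,250) if grn[v:v+4,u].all()]
    if len(o): print(u,onz(t,(u,170+o.max()+.5),.051)[:2]*1000, onz(t,(u,g[0]-.5),.051)[:2]*1000 if g else None)
E
python3 st.py
```

```text
5.3 [ 559.4 -165.7   62.7] 0.006921647147356062 [-1.   1.   0.3]
332 [ 502.7 -102.5] [ 455.6 -103.3]
337 [ 500.7 -114.4] [ 456. -115.]
342 [ 501.  -126.1] [ 454.  -126.7]
347 [ 499.  -137.9] [ 454.3 -138.4]
352 [ 499.4 -149.7] [ 452.3 -150.2]
357 [ 497.3 -161.5] [ 452.6 -161.9]
362 [ 497.7 -173.3] [ 452.9 -173.6]
367 [ 495.6 -185.1] [ 450.9 -185.4]
372 [ 496.  -196.9] [ 451.3 -197.1]
377 [ 494.  -208.7] [ 477.4 -208.7]
382 [ 494.3 -220.5] [ 477.8 -220.5]
```

```bash
python3 - <<'E'
from h import *
np.set_printoptions(precision=1,suppress=True)
b=snap('side')
for P in([.575,-.166,.058],[.575,-.166,.124],[.575,-.07,.124],[.561,-.166,.085],[.561,-.166,.051],[.5375,-.07,.124],[.612,-.07,.124]):
    u,v=proj(b,P);print(P,(u,v),((u-230)*3.333,(v-110)*2.727+300))
c=b['pixels'][90:220,210:370].copy()
for P,col in(([.5594,-.1657,.0627],(255,0,255)),([.561,-.166,.085],(0,255,255))):
    u,v=proj(b,P);cv2.circle(c,(int(round(u))-210,int(round(v))-90),1,col,-1)
cv2.imwrite('pics/s5.png',cv2.resize(c,(736,598),interpolation=cv2.INTER_CUBIC)[...,::-1])
E
```

```text
[0.575, -0.166, 0.058] (np.float64(255.34436920824155), np.float64(148.62635763945207)) (np.float64(84.47278257106908), np.float64(405.33407728278576))
[0.575, -0.166, 0.124] (np.float64(254.2947784149036), np.float64(127.84409473392671)) (np.float64(80.97449645687367), np.float64(348.66084633941813))
[0.575, -0.07, 0.124] (np.float64(243.65435744651023), np.float64(157.91006895759466)) (np.float64(45.509973369218606), np.float64(430.6507580473606))
[0.561, -0.166, 0.085] (np.float64(260.7738126439257), np.float64(141.23649345884246)) (np.float64(102.5691175422043), np.float64(385.1819176622634))
[0.561, -0.166, 0.051] (np.float64(261.1434898357385), np.float64(151.55763386680445)) (np.float64(103.80125162251635), np.float64(413.32766755477576))
[0.5375, -0.07, 0.124] (np.float64(260.8996715536128), np.float64(160.53025579529302)) (np.float64(102.98860528819144), np.float64(437.79600755376407))
[0.612, -0.07, 0.124] (np.float64(226.84936614721974), np.float64(155.37361937758766)) (np.float64(-10.501062631316607), np.float64(423.73386004268156))
```

View pics/s5.png

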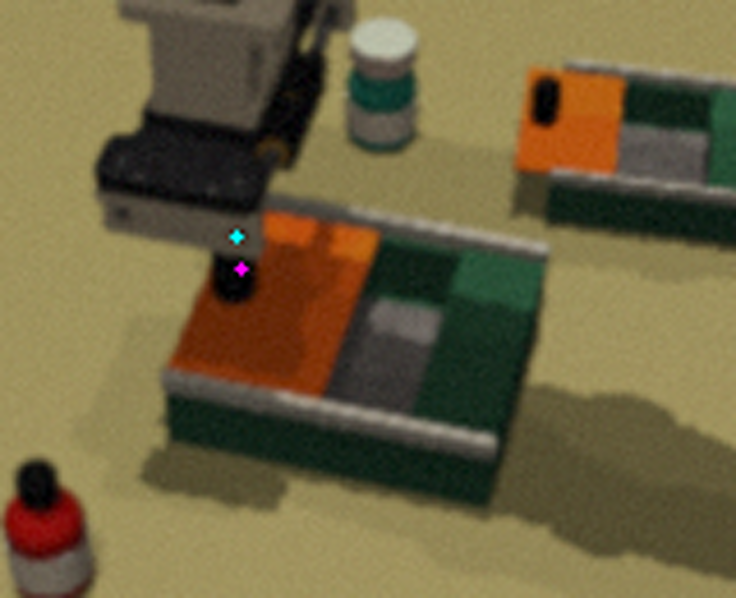

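```bash
python3 - <<'E'
from h import *
np.set_printoptions(precision=1,suppress=True)
w=snap('wrist')
s=arm.observe()
M=np.array(w['mount']);
def cam(p,rv):
    T=np.eye(4);T[:3,:3]=R.from_rotvec(rv).as_matrix();T[:3,3]=p;C=T@M;d=dict(w);d['Rcw']=C[:3,:3];d['c']=C[:3,3];return d
w2=cam([.562,-.1661,.0592],[3.14,-.093,.002])
ex=np.array([.9979,-.0645]);c=np.array([493.2,-161.3])
for n,x,y,z in(('cover back L',85.7,63,51),('cover back R',85.7,-63,51),('rail end L',85,65,57),('rail end R',85,-65,57),('knob back top',79.7,0,85),('knob cen top',67.7,0,85),('knob base back',79.7,0,51)):
    p=c+x*ex+y*np.array([-ex[1],ex[0]]); print(n,proj(w2,np.array([*p,z])/1000))
im=cv2.imread('pics/w2.png');hsv=cv2.cvtColor(im,cv2.COLOR_BGR2HSV)
for u in (200,280,350):print(u,[(v,*hsv[v,u]) for v in range(188,250,4)])
E
```

```text
cover back L [183.9 205.8]
cover back R [373.6 206.8]
rail end L [178.3 209.3]
rail end R [379.1 210.4]
knob back top [278.4 232.7]
knob cen top [278.4 252.4]
knob base back [278.7 215. ]
200 [(188, np.uint8(26), np.uint8(94), np.uint8(130)), (192, np.uint8(45), np.uint8(82), np.uint8(62)), (196, np.uint8(63), np.uint8(109), np.uint8(47)), (200, np.uint8(69), np.uint8(128), np.uint8(48)), (204, np.uint8(54), np.uint8(85), np.uint8(48)), (208, np.uint8(12), np.uint8(218), np.uint8(152)), (212, np.uint8(12), np.uint8(218), np.uint8(153)), (216, np.uint8(11), np.uint8(212), np.uint8(155)), (220, np.uint8(11), np.uint8(215), np.uint8(154)), (224, np.uint8(12), np.uint8(216), np.uint8(157)), (228, np.uint8(11), np.uint8(208), np.uint8(159)), (232, np.uint8(11), np.uint8(210), np.uint8(163)), (236, np.uint8(12), np.uint8(229), np.uint8(157)), (240, np.uint8(12), np.uint8(223), np.uint8(152)), (244, np.uint8(11), np.uint8(211), np.uint8(155)), (248, np.uint8(174), np.uint8(182), np.uint8(21))]
280 [(188, np.uint8(26), np.uint8(87), np.uint8(112)), (192, np.uint8(38), np.uint8(80), np.uint8(
[... 819 characters left out ...]
uint8(73), np.uint8(114), np.uint8(47)), (200, np.uint8(69), np.uint8(103), np.uint8(47)), (204, np.uint8(73), np.uint8(109), np.uint8(49)), (208, np.uint8(11), np.uint8(218), np.uint8(157)), (212, np.uint8(12), np.uint8(212), np.uint8(178)), (216, np.uint8(15), np.uint8(198), np.uint8(232)), (220, np.uint8(15), np.uint8(206), np.uint8(230)), (224, np.uint8(15), np.uint8(208), np.uint8(230)), (228, np.uint8(15), np.uint8(209), np.uint8(231)), (232, np.uint8(15), np.uint8(208), np.uint8(231)), (236, np.uint8(15), np.uint8(208), np.uint8(231)), (240, np.uint8(14), np.uint8(201), np.uint8(232)), (244, np.uint8(15), np.uint8(212), np.uint8(229)), (248, np.uint8(13), np.uint8(210), np.uint8(34))]
```

The wrist-view projections match the cover to within 1–2 px, but the visible fingertips and carriers sit about 40 mm higher than the reported TCP implies. So the fingers passed above the knob. I'll find the true tip height with a slow touch-down on the cover.

Request:
drive_tool(targets=[[0,0,0,-0.6,0,0,0],[0,0,0,-1,0,0,0],[0,0,0,-1,0,-0.1,0],[0,0,0,-1,0,-0.2,0],[0,0,0,-1,0,-0.2,0]])

```text
clock: 6.0
position: [0.5179, -0.1658, 0.0538]
ee_rot: [-3.14, 0.092, 0.0]
force: [-0.2, 0.3, 0.3]
width: 0.003
gripper_force: 0.0
```

Request:
drive_tool(targets=[[0,0,0,0,0,-0.08,0],[0,0,0,0,0,-0.16,0],[0,0,0,0,0,-0.16,0]])

```text
clock: 6.3
position: [0.5174, -0.1658, 0.0473]
ee_rot: [-3.14, 0.092, 0.001]
force: [-0.6, 0.1, -0.7]
width: 0.005
gripper_force: 0.0
```

Request:
drive_tool(targets=[[0,0,0,0,0,-0.15,0],[0,0,0,0,0,-0.3,0],[0,0,0,0,0,-0.3,0]])

```text
clock: 6.6
position: [0.5168, -0.1658, 0.0349]
ee_rot: [-3.14, 0.093, 0.003]
force: [-1.1, -0.4, 0.9]
width: 0.002
gripper_force: 0.0
```

Request:
drive_tool(targets=[[0,0,0,0,0,-0.12,0],[0,0,0,0,0,-0.24,0],[0,0,0,0,0,-0.24,0]])

```text
clock: 6.9
position: [0.517, -0.1658, 0.0256]
ee_rot: [-3.14, 0.093, 0.002]
force: [0.3, 0.8, -0.2]
width: 0.004
gripper_force: 0.0
```

Request:
drive_tool(targets=[[0,0,0,0.2,0,0,0],[0,0,0,0.4,0,0,0],[0,0,0,0.6,0,0,0],[0,0,0,0.8,0,0,0],[0,0,0,0.8,0,0,0]])

```text
clock: 7.4
position: [0.551, -0.1659, 0.0263]
ee_rot: [3.14, -0.092, 0.002]
force: [0.9, -0.2, -0.2]
width: 0.006
gripper_force: 0.0
```

```bash
python3 st.py
```

```text
7.4 [ 551.  -165.9   26.3] 0.006170261171000517 [ 0.9 -0.2 -0.2]
332 [ 517.  -102.3] [ 458.  -103.2]
337 [ 514.9 -114.2] [ 456. -115.]
342 [ 515.3 -126. ] [ 456.3 -126.7]
347 [ 513.2 -137.8] [ 454.3 -138.4]
352 [ 513.6 -149.6] [ 452.3 -150.2]
357 [ 511.5 -161.4] [ 452.6 -161.9]
362 [ 511.9 -173.2] [ 450.6 -173.6]
367 [ 509.9 -185. ] [ 450.9 -185.4]
372 [ 510.2 -196.8] [ 451.3 -197.1]
377 [ 508.2 -208.6] [ 477.4 -208.7]
382 [ 506.1 -220.4] [ 477.8 -220.5]
```

Request:
drive_tool(targets=[[0,0,0,0.15,0,0,0],[0,0,0,0.25,0,0,0],[0,0,0,0.35,0,0,0],[0,0,0,0.4,0,0,0],[0,0,0,0.4,0,0,0]])

```text
clock: 8.0
position: [0.566, -0.1658, 0.0263]
ee_rot: [-3.14, 0.092, -0.001]
force: [-0.4, -0.0, 0.1]
width: 0.007
gripper_force: 0.2
```

```bash
python3 st.py
```

```text
8.0 [ 566.  -165.8   26.3] 0.00718466002480264 [-0.4 -0.   0.1]
332 [ 531.2 -102.1] [ 458.  -103.2]
337 [ 529.2 -114. ] [ 456. -115.]
342 [ 529.5 -125.8] [ 454.  -126.7]
347 [ 527.5 -137.6] [ 454.3 -138.4]
352 [ 527.8 -149.4] [ 454.6 -150.2]
357 [ 525.8 -161.3] [ 452.6 -161.9]
362 [ 526.1 -173.1] [ 452.9 -173.6]
367 [ 524.1 -184.9] [ 448.6 -185.4]
372 [ 524.4 -196.8] [ 451.3 -197.1]
377 [ 522.4 -208.6] [ 477.4 -208.7]
382 [ 520.4 -220.4] [ 477.8 -220.5]
```

Moved 28.5 mm, so the opening is now about 73.5. I'll push on to the stop.

Request:
drive_tool(targets=[[0,0,0,0.05,0,0,0],[0,0,0,0.1,0,0,0],[0,0,0,0.15,0,0,0],[0,0,0,0.2,0,0,0]])

```text
clock: 8.5
position: [0.5668, -0.1656, 0.0258]
ee_rot: [-3.14, 0.094, 0.019]
force: [-28.0, 2.8, 20.6]
width: 0.009
gripper_force: 14.1
```

Request:
drive_tool(targets=[[0,0,0,-0.5,0,0,0],[0,0,0,-0.7,0,0.5,0],[0,0,0,-0.7,0,1.5,0.5],[0,0,0,-0.7,0,2.7,0.7],[0,0,0,-0.7,0,3.9,0.7]])

```text
clock: 9.0
position: [0.5455, -0.1656, 0.1842]
ee_rot: [-3.14, 0.092, -0.001]
force: [1.6, -1.4, 0.0]
width: 0.217
gripper_force: 0.0
```

```bash
python3 - <<'E'
from edges import *
np.set_printoptions(precision=3,suppress=True)
s=arm.observe();print(s['joints'],s['position'],s['width'])
w=snap('wrist','w6')
for cols in (range(225,330,5),):
    C,L=lines(w,cols)
    for P in(C,L):
        if len(P): f=np.polyfit(P[:,1],P[:,0],1);r=P[:,0]-np.polyval(f,P[:,1]);k=abs(r)<3;f=np.polyfit(P[k,1],P[k,0],1);print(len(P),k.sum(),np.degrees(-np.arctan(f[0])),np.polyval(f,-160))
# circle foot in wrist?
E
```

```text
[ 0.324  0.362 -0.166  1.71   0.066  1.074 -1.492] [ 0.545 -0.166  0.184] 0.2166536703726245
21 21 -3.543978212652305 526.9490007085825Traceback (most recent call last):
  File "<stdin>", line 8, in <module>
    raise TypeError("expected non-empty vector for x")
TypeError: expected non-empty vector for x
```

Request:
drive_tool(targets=[[0,0,1.6,0,0.8,0.2,0.7],[0,0,3.2,0,1.6,0.2,0.7],[0,0,4.8,0,2.4,0.2,0.7],[0,0,6.4,0,3.2,0.2,0.7],[0,0,8,0,4,0.2,0.7]])

```text
clock: 9.55
position: [0.5458, -0.0044, 0.1907]
ee_rot: [2.979, 0.996, 0.002]
force: [0.7, -0.5, -0.1]
width: 0.677
gripper_force: 0.0
```

Request:
drive_tool(targets=[[0,0,1.6,0,0.9,0,0.7],[0,0,3.2,0,1.8,0,0.7],[0,0,4.8,0,2.7,0,0.7],[0,0,6.4,0,3.6,0,0.7],[0,0,8,0,4.4,0,0.7]])

```text
clock: 10.05
position: [0.5456, 0.1724, 0.1907]
ee_rot: [-2.459, -1.956, -0.002]
force: [0.2, 0.6, 0.1]
width: 0.702
gripper_force: 0.0
```

Request:
drive_tool(targets=[[0,0,2,0,0.05,0,0.7],[0,0,2,0,0.05,0,0.7],[0,0,2,0,0.05,0,0.7]])

```text
clock: 10.35
position: [0.5458, 0.1714, 0.1902]
ee_rot: [2.29, 2.151, -0.0]
force: [-0.1, -0.1, 0.5]
width: 0.698
gripper_force: 0.0
```

```bash
python3 - <<'E'
from h import *
np.set_printoptions(precision=3,suppress=True)
s=arm.observe();print(s['joints'],s['position'],s['ee_rot'],s['width'])
w=snap('wrist','w7')
print('foot px',proj(w,[.5455,.172,.009]),'top px',proj(w,[.546,.172,.14]))
cv2.imwrite('pics/w7s.png',np.vstack([w['pixels']])[...,::-1])
E
```

```text
[ 0.031  0.42  -0.596  1.671  0.256  1.13  -0.697] [0.546 0.171 0.19 ] [ 2.29   2.151 -0.   ] 0.6984678517231017
foot px [279.832 181.053] top px [280.489 211.819]
```

View pics/w7s.png

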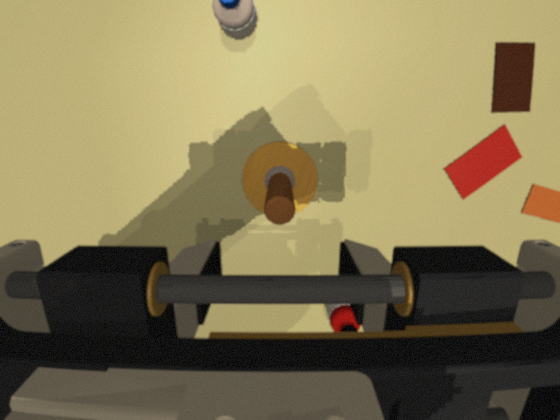

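Request:
drive_tool(targets=[[0,0,0,0,0,-1,0.7],[0,0,0,0,0,-2,0.7],[0,0,0,0,0,-2.8,0.7],[0,0,0,0,0,-3.25,0.7],[0,0,0,0,0,-3.25,0.6]])

```text
clock: 10.9
position: [0.544, 0.1699, 0.0578]
ee_rot: [-2.29, -2.149, 0.007]
force: [0.0, 0.1, 0.8]
width: 0.652
gripper_force: 0.0
```

Request:
drive_tool(targets=[[0,0,0,0,0,0,0.15],[0,0,0,0,0,0,0.15],[0,0,0,0,0,0,0.15],[0,0,0,0,0,0,0.15],[0,0,0,0,0,0,0.15]], force=50)

```text
clock: 11.4
position: [0.5458, 0.1721, 0.061]
ee_rot: [2.286, 2.154, 0.001]
force: [-0.6, -0.4, 4.1]
width: 0.277
gripper_force: 50.0
```

Request:
drive_tool(targets=[[0,0,0,0,0,0,0.1],[0,0,0,0,0,0,0.1],[0,0,0,0,0,0,0.1]], force=50)

```text
clock: 11.7
position: [0.5458, 0.1722, 0.061]
ee_rot: [2.286, 2.154, 0.001]
force: [-1.5, -0.4, 6.5]
width: 0.273
gripper_force: 50.0
```

```bash
cat > path.py <<'E'
from plan import *
from scipy.sparse import coo_matrix
from scipy.sparse.csgraph import dijkstra
X=np.arange(-40,31,2.);Z=np.r_[7:71:2.];D=np.arange(0,33,2.)
V=np.array([[[min(min(clr(x,z,d)[:2]),clr(x,z,d)[2]+3.01,clr(x,z,d)[3]) for d in D] for z in Z] for x in X])
ok=V>2.5; idx=np.arange(V.size).reshape(V.shape); I=[];J=[];W=[]
for a in(-1,0,1):
  for b in(-1,0,1):
    for c in(-1,0,1):
      if (a,b,c)==(0,0,0):continue
      s=lambda o,n:(slice(max(0,-o),n-max(0,o)),slice(max(0,o),n-max(0,-o)))
      (x0,x1),(z0,z1),(d0,d1)=[s(o,n) for o,n in zip((a,b,c),V.shape)]
      m=ok[x0,z0,d0]&ok[x1,z1,d1]; v=V[x1,z1,d1][m]
      I.append(idx[x0,z0,d0][m]);J.append(idx[x1,z1,d1][m]);W.append(np.sqrt(a*a+b*b+c*c)*(1+40/np.minimum(v,6)**2))
g=coo_matrix((np.concatenate(W),(np.concatenate(I),np.concatenate(J))),shape=(V.size,)*2).tocsr()
src=idx[np.argmin(abs(X-20)),-1,np.argmin(abs(D-26))];dst=idx[np.argmin(abs(X+20)),0,0]
d,p=dijkstra(g,indices=src,return_predecessors=True);print(d[dst])
path=[dst]
while path[-1]!=src:path.append(p[path[-1]])
ex=np.array([np.cos(np.radians(-3.6)),np.sin(np.radians(-3.6))]);c0=np.array([493.2,-161.3])
for k in path[::-1][::2]+[dst]:
    a,b,c=np.unravel_index(k,V.shape);x,z,t=X[a],Z[b],D[c]
    tx=x-61*np.sin(np.radians(t));tz=z+61*np.cos(np.radians(t));w=c0+tx*ex
    print((x,z,t),'clr',np.round(clr(x,z,t),1),'TCP',np.round([*w,tz],1))
E
python3 path.py
```

```text
117.34429830599358
(np.float64(20.0), np.float64(69.0), np.float64(26.0)) clr [15.9 22.3 42.8 58.7] TCP [ 486.5 -160.9  123.8]
(np.float64(16.0), np.float64(65.0), np.float64(26.0)) clr [10.9 20.5 38.8 54.7] TCP [ 482.5 -160.6  119.8]
(np.float64(14.0), np.float64(61.0), np.float64(26.0)) clr [ 8.7 17.8 34.8 52.7] TCP [ 480.5 -160.5  115.8]
(np.float64(12.0), np.float64(57.0), np.float64(26.0)) clr [ 6.8 15.  30.8 50.7] TCP [ 478.5 -160.4  111.8]
(np.float64(8.0), np.float64(53.0), np.float64(26.0)) clr [ 5.8 13.2 26.8 46.7] TCP [ 474.5 -160.1  107.8]
(np.float64(4.0), np.float64(49.0), np.float64(26.0)) clr [ 7.6 11.4 22.8 42.7] TCP [ 470.5 -159.9  103.8]
(np.float64(0.0), np.float64(47.0), np.float64(24.0)) clr [ 6.4 10.2 22.3 38. ] TCP [ 468.4 -159.7  102.7]
(np.float64(-4.0), np.float64(45.0), np.float64(24.0)) clr [ 6.6 10.  20.3 34. ] TCP [ 464.4 -159.5  100.7]
(np.float64(-8.0), np.float64(43.0), np.float64(22.0)) clr [ 5.8  8.3 19.8 29.3] TCP [ 462.4 -159.4   99.6]
(np.float64(-12.0), np.float64(41.0), np.float64(18.0)) clr [ 4.4  4.8 20.8 24.3] TCP [ 462.4 -159.4   99. ]
(np
[... 264 characters left out ...]
8.0)) clr [ 4.9  4.1 16.6 20.4] TCP [ 470.8 -159.9   89.4]
(np.float64(-14.0), np.float64(25.0), np.float64(4.0)) clr [ 6.4  9.2 15.8 20.1] TCP [ 475.  -160.2   85.9]
(np.float64(-14.0), np.float64(21.0), np.float64(4.0)) clr [ 6.8 13.1 11.8 20.1] TCP [ 475.  -160.2   81.9]
(np.float64(-14.0), np.float64(17.0), np.float64(4.0)) clr [ 9.  17.   7.8 20.1] TCP [ 475.  -160.2   77.9]
(np.float64(-16.0), np.float64(13.0), np.float64(4.0)) clr [ 8.3 21.3  3.8 18.1] TCP [ 473.  -160.    73.9]
(np.float64(-20.0), np.float64(9.0), np.float64(0.0)) clr [ 7.  29.1  3.  14. ] TCP [ 473.2 -160.    70. ]
(np.float64(-20.0), np.float64(7.0), np.float64(0.0)) clr [ 7. 31.  1. 14.] TCP [ 473.2 -160.    68. ]
```

Request:
drive_tool(targets=[[0,0,0,0,0,0.3,0.1],[0,0,0,0,0,0.8,0.1],[0,0,0,0,0,1.6,0.1],[0,0,0,0,0,2.5,0.1],[0,0,0,0,0,3,0.1]])

```text
clock: 12.2
position: [0.5461, 0.1728, 0.1835]
ee_rot: [2.285, 2.155, 0.004]
force: [0.4, 0.1, -4.2]
width: 0.272
gripper_force: 50.0
```

Request:
drive_tool(targets=[[0,0,0,-0.1,-0.5,0,0.1],[0,0,0,-0.25,-1.4,0,0.1],[0,0,0,-0.4,-2.4,0,0.1],[0,0,0,-0.6,-3.4,0,0.1],[0,0,0,-0.8,-4.4,0,0.1]])

```text
clock: 12.7
position: [0.5127, -0.0053, 0.1807]
ee_rot: [-2.285, -2.155, 0.0]
force: [0.9, 1.2, -2.3]
width: 0.274
gripper_force: 50.0
```

Request:
drive_tool(targets=[[0,0,0,-0.15,-0.9,0,0.1],[0,0,0,-0.3,-1.8,0,0.1],[0,0,0,-0.5,-2.7,0,0.1],[0,0,0,-0.6,-3.5,0,0.1],[0,0,0,-0.69,-3.94,0,0.1]])

```text
clock: 13.2
position: [0.4848, -0.1648, 0.1805]
ee_rot: [2.289, 2.151, -0.002]
force: [0.7, 0.6, -3.6]
width: 0.272
gripper_force: 50.0
```

Request:
drive_tool(targets=[[-0.08,-1.2,0,0,0,-0.1,0.1],[-0.16,-2.5,0,0,0,-0.2,0.1],[-0.25,-3.8,0,0,0,-0.4,0.1],[-0.33,-5.2,0,0,0,-0.6,0.1],[-0.33,-5.2,0,0,0,-0.6,0.1]])

```text
clock: 13.7
position: [0.4775, -0.1607, 0.1515]
ee_rot: [2.028, 1.907, 0.431]
force: [-2.2, 1.5, -2.7]
width: 0.272
gripper_force: 50.0
```

```bash
cat > sp.py <<'E'
from h import *
import sys
np.set_printoptions(precision=1,suppress=True)
c0=np.array([493.2,-161.3,0]);Rc=R.from_euler('z',-3.6,degrees=True)
s=arm.observe();T=R.from_rotvec(s['ee_rot']).as_matrix();n=-T[:,2]
p=s['position']*1000;o=p-61*n
print('clk',s['clock'],'TCP',p,'axis(case)',np.degrees(Rc.inv().apply(n)),'foot(case)',Rc.inv().apply(o-c0),'F',s['force'],'w',s['width'])
def foot_side(tag):
    b=snap('side')
    h=cv2.cvtColor(b['pixels'],cv2.COLOR_RGB2HSV)
    m=cv2.inRange(h,(21,130,60),(32,255,255)); return b,m
E
python3 sp.py
python3 - <<'E'
from h import *
b=snap('side','s8');t=snap('top','t8');w=snap('wrist','w8')
s=arm.observe();T=R.from_rotvec(s['ee_rot']).as_matrix();n=-T[:,2];o=s['position']-.061*n
u=np.array([T[:,1],T[:,0]])
im=b['pixels'].copy()
ring=[o+.046*(np.cos(a)*u[0]+np.sin(a)*u[1]) for a in np.linspace(0,6.283,37)]
for P in ring:
    q=proj(b,P);cv2.circle(im,(int(q[0]),int(q[1])),0,(255,0,255),-1)
A=cv2.resize(im[60:210,200:350],(600,600))
cv2.imwrite('pics/s8s.png',A[...,::-1])
E
```

```text
clk 13.7 TCP [ 477.5 -160.7  151.5] axis(case) [-24.7   0.   51.7] foot(case) [10.7 -0.5 96.5] F [-2.2  1.5 -2.7] w 0.27203173645002515
```

View pics/s8s.png

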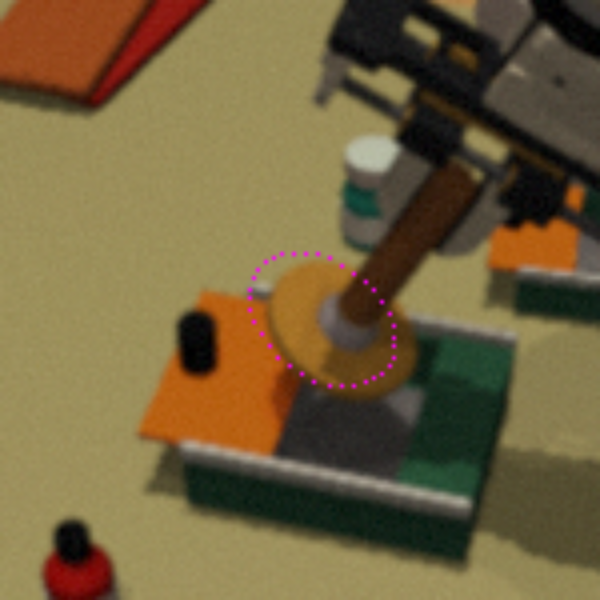

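```bash
python3 sp.py; cat > sm.py <<'E'
from h import *
np.set_printoptions(precision=1,suppress=True)
s=arm.observe();T=R.from_rotvec(s['ee_rot']).as_matrix();n=-T[:,2];o=s['position']-.061*n
b=snap('side')
for k in(.0,.009,.03,.06,.09):print('axis',k,proj(b,o+k*n))
h=cv2.cvtColor(b['pixels'],cv2.COLOR_RGB2HSV)
m=cv2.inRange(h,(19,120,50),(32,255,255));m[:100]=0;m[170:]=0;m[:,:255]=0;m[:,320:]=0
cs=max(cv2.findContours(m,0,2)[0],key=cv2.contourArea);print('foot hull',cv2.contourArea(cs),cv2.fitEllipse(cv2.convexHull(cs)))
ring=np.array([proj(b,o+.009*n+.046*(np.cos(a)*T[:,0]+np.sin(a)*T[:,1])) for a in np.linspace(0,6.2,60)],np.float32);print('pred',cv2.fitEllipse(ring))
m=cv2.inRange(h,(5,100,20),(16,255,110));m[:90]=0;m[145:]=0;m[:,:280]=0;m[:,325:]=0
cs=max(cv2.findContours(m,0,2)[0],key=cv2.contourArea);print('handle',cv2.contourArea(cs),cv2.minAreaRect(cs))
E
python3 sm.py
```

```text
clk 13.85 TCP [ 486.3 -161.7  157.1] axis(case) [-25.1   0.   51.5] foot(case) [ 19.9  -0.8 102.2] F [ 1.8 -0.5 -2.8] w 0.27455674581871137
axis 0.0 [280.8 139.6]
axis 0.009 [282.6 137.3]
axis 0.03 [286.7 131.8]
axis 0.06 [292.8 123.7]
axis 0.09 [299.3 115.2]
foot hull 11.0 ((275.5042724609375, 124.99343872070312), (10.07914924621582, 24.41518783569336), 69.2476806640625)
pred ((282.24993896484375, 137.59304809570312), (28.390871047973633, 40.785465240478516), 127.86699676513672)
handle 485.5 ((298.70001220703125, 118.90000915527344), (15.400002479553223, 48.20000076293945), 36.86989974975586)
```

```bash
cat > sm.py <<'E'
from h import *
np.set_printoptions(precision=1,suppress=True)
s=arm.observe();T=R.from_rotvec(s['ee_rot']).as_matrix();n=-T[:,2];o=s['position']-.061*n
b=snap('side')
h=cv2.cvtColor(b['pixels'],cv2.COLOR_RGB2HSV)
q=proj(b,o+.009*n-.03*T[:,0]);print('sample',h[int(q[1]),int(q[0])],q, h[148,285],h[130,275])
m=cv2.inRange(h,(16,120,40),(25,255,200));m[:110]=0;m[165:]=0;m[:,:262]=0;m[:,312:]=0
m=cv2.morphologyEx(m,cv2.MORPH_OPEN,np.ones((2,2)))
cs=max(cv2.findContours(m,0,2)[0],key=cv2.contourArea);hu=cv2.convexHull(cs);print('foot hull',cv2.contourArea(hu),cv2.boundingRect(hu),cv2.fitEllipse(hu))
ring=np.array([proj(b,o+k*n+.046*(np.cos(a)*T[:,0]+np.sin(a)*T[:,1])) for a in np.linspace(0,6.2,60) for k in (0,.009)],np.float32);H=cv2.convexHull(ring);print('pred',cv2.contourArea(H),cv2.boundingRect(H),cv2.fitEllipse(H))
print(s['position'],s['dq'].max())
E
python3 sm.py
```

```text
sample [ 14 215  63] [285.3 128.3] [ 18 205  91] [ 17 191 159]
foot hull 986.0 (263, 122, 38, 36) ((281.50787353515625, 139.50845336914062), (31.2496280670166, 41.202735900878906), 128.57223510742188)
pred 1020.7952346975217 (261, 120, 39, 37) ((280.8244934082031, 138.429443359375), (31.421669006347656, 41.487327575683594), 128.039794921875)
[ 0.5 -0.2  0.2] 0.010052817970130067
```

Request:
drive_tool(targets=[[0,0,0,-0.05,0.02,-0.5,0.1],[0,0,0,-0.1,0.02,-0.93,0.1],[0,0,0,-0.2,0.03,-1.13,0.1],[0,0,0,-0.3,0.04,-1.23,0.1],[0,0,0,-0.3,0.04,-1.23,0.1]])

```text
clock: 14.45
position: [0.4737, -0.1596, 0.1069]
ee_rot: [2.02, 1.906, 0.438]
force: [-0.0, -0.4, -3.3]
width: 0.276
gripper_force: 50.0
```

```bash
python3 sp.py; python3 sm.py; python3 sp.py
```

```text
clk 14.45 TCP [ 473.7 -159.6  106.9] axis(case) [-25.1  -0.   51.5] foot(case) [ 7.2  0.5 52.1] F [-0.  -0.4 -3.3] w 0.2757067433381332
sample [ 10 185  66] [290.4 145.6] [ 15 119 120] [ 24 112 152]
foot hull 702.5 (270, 140, 35, 26) ((286.9801940917969, 156.8063201904297), (29.9919490814209, 38.73988723754883), 127.14620208740234)
pred 961.2516941342037 (267, 138, 38, 36) ((286.2120056152344, 155.63743591308594), (30.79874610900879, 39.851104736328125), 129.71604919433594)
[ 0.5 -0.2  0.1] 0.011046991312656651
clk 14.5 TCP [ 474.3 -159.8  107.5] axis(case) [-25.2   0.   51.5] foot(case) [ 7.9  0.3 52.7] F [ 0.4  0.5 -3.2] w 0.27374860737146983
```

Request:
drive_tool(targets=[[0,0,0,-0.1,0,-0.1,0.1],[0.025,0.4,0,-0.15,0,-0.12,0.1],[0.025,0.4,0,-0.25,0.01,-0.17,0.1],[0.05,0.8,0,-0.3,0.01,-0.2,0.1],[0.05,0.8,0,-0.3,0.01,-0.2,0.1]])

```text
clock: 15.0
position: [0.4626, -0.1597, 0.0996]
ee_rot: [2.062, 1.945, 0.378]
force: [-0.2, -0.3, -3.3]
width: 0.275
gripper_force: 50.0
```

```bash
python3 sp.py; python3 sm.py|grep -v sample; python3 sp.py
```

```text
clk 15.0 TCP [ 462.6 -159.7   99.6] axis(case) [-21.6   0.   53.1] foot(case) [-7.6 -0.3 43.1] F [-0.2 -0.3 -3.3] w 0.2748833207316697
foot hull 348.0 (275, 144, 23, 22) ((286.2931823730469, 154.5078582763672), (20.514041900634766, 27.44331169128418), 40.97934341430664)
pred 960.8311502905563 (273, 142, 38, 35) ((292.21795654296875, 159.20989990234375), (30.989049911499023, 39.58567810058594), 125.1939697265625)
[ 0.5 -0.2  0.1] 0.02292710804698051
clk 15.05 TCP [ 462.6 -159.6   99.5] axis(case) [-21.6   0.   53.1] foot(case) [-7.6 -0.2 43.1] F [-0.   0.8 -3. ] w 0.27707204162308713
```

Request:
drive_tool(targets=[[0.025,0.4,0,0,0,0,0.1],[0.05,0.8,0,0,0,-0.01,0.1],[0.075,1.2,0,0.02,0,-0.05,0.1],[0.1,1.6,0,0.05,0,-0.08,0.1],[0.1,1.6,0,0.05,0,-0.08,0.1]])

```text
clock: 15.55
position: [0.4655, -0.1594, 0.0962]
ee_rot: [2.146, 2.025, 0.251]
force: [0.6, 0.0, -1.4]
width: 0.277
gripper_force: 50.0
```

```bash
python3 sp.py
```

```text
clk 15.55 TCP [ 465.5 -159.4   96.2] axis(case) [-14.   -0.   55.6] foot(case) [-12.9   0.2  37.1] F [ 0.6  0.  -1.4] w 0.27731693994121503
```

Request:
drive_tool(targets=[[0.025,0.4,0,0.03,0,-0.09,0.1],[0.05,0.8,0,0.08,0,-0.13,0.1],[0.075,1.2,0,0.14,0,-0.17,0.1],[0.1,1.6,0,0.19,0,-0.21,0.1],[0.125,2,0,0.24,0,-0.26,0.1]])

```text
clock: 16.05
position: [0.4735, -0.1594, 0.0853]
ee_rot: [2.248, 2.119, 0.075]
force: [0.1, -0.2, -3.2]
width: 0.275
gripper_force: 50.0
```

```bash
python3 sp.py;python3 sp.py
```

```text
clk 16.05 TCP [ 473.5 -159.4   85.3] axis(case) [-4.  -0.  57.2] foot(case) [-15.5   0.7  24.4] F [ 0.1 -0.2 -3.2] w 0.27465834474420253
clk 16.05 TCP [ 473.5 -159.4   85.3] axis(case) [-4.  -0.  57.2] foot(case) [-15.5   0.7  24.4] F [ 0.1 -0.2 -3.2] w 0.27465834474420253
```

Request:
drive_tool(targets=[[0.02,0.3,0,0,0,-0.1,0.1],[0.03,0.5,0,-0.01,0,-0.2,0.1],[0.05,0.8,0,-0.02,0,-0.3,0.1],[0.05,0.8,0,-0.02,-0.01,-0.36,0.1],[0.05,0.8,0,-0.02,-0.01,-0.36,0.1]])

```text
clock: 16.55
position: [0.4724, -0.1599, 0.0705]
ee_rot: [-2.286, -2.155, 0.0]
force: [-0.7, -0.4, -3.5]
width: 0.277
gripper_force: 50.0
```

```bash
python3 - <<'E'
from h import *
snap('wrist')
E
python3 sp.py
```

```text
clk 16.6 TCP [ 472.3 -159.9   70.8] axis(case) [ 0.   0.  57.3] foot(case) [-20.9   0.1   9.8] F [-0.4 -0.6 -1.8] w 0.2780654252368892
```

Request:
drive_tool(targets=[[0,0,0,0,0,-0.03,0.1],[0,0,0,0,0,-0.06,0.1],[0,0,0,0,0,-0.08,0.1],[0,0,0,0,0,-0.08,0.1]])

```text
clock: 17.0
position: [0.4726, -0.16, 0.0679]
ee_rot: [2.286, 2.155, -0.0]
force: [-0.3, 0.7, -2.3]
width: 0.275
gripper_force: 50.0
```

Request:
drive_tool(targets=[[0,0,0,0,0,-0.02,0.1],[0,0,0,0,0,-0.03,0.1],[0,0,0,0,0,-0.03,0.1]])

```text
clock: 17.3
position: [0.4728, -0.16, 0.067]
ee_rot: [2.285, 2.155, -0.0]
force: [-1.0, 0.7, 3.7]
width: 0.277
gripper_force: 50.0
```

Request:
drive_tool(targets=[[0,0,0,0,0,0,0.35],[0,0,0,0,0,0,0.5],[0,0,0,0,0,0,0.6],[0,0,0,0,0,0,0.6],[0,0,0,0,0,0,0.6]])

```text
clock: 17.8
position: [0.4728, -0.1599, 0.0667]
ee_rot: [2.286, 2.155, -0.0]
force: [-1.0, 0.6, -0.7]
width: 0.59
gripper_force: 0.0
```

Request:
drive_tool(targets=[[0,0,0,0,0,0.3,0.6],[0,0,0,0,0,0.9,0.6],[0,0,0,0,0,1.8,0.6],[0,0,0,0,0,2.8,0.6],[0,0,0,0,0,3.3,0.6]])

```text
clock: 18.3
position: [0.4741, -0.1599, 0.2029]
ee_rot: [2.283, 2.153, 0.003]
force: [0.8, 0.4, 0.4]
width: 0.603
gripper_force: 0.0
```

```bash
python3 - <<'E'
from h import *
np.set_printoptions(precision=1,suppress=True)
s=arm.observe();print(s['position'],s['ee_rot'],s['width'])
w=snap('wrist','w9');b=snap('side','s9')
h=cv2.cvtColor(b['pixels'],cv2.COLOR_RGB2HSV)
m=cv2.inRange(h,(5,90,20),(16,255,140));m[:80]=0;m[180:]=0;m[:,:292]=0;m[:,330:]=0
cs=max(cv2.findContours(m,0,2)[0],key=cv2.contourArea);print('handle side',cv2.contourArea(cs),cv2.boundingRect(cs),cv2.minAreaRect(cs))
for z in(.03,.08,.146):print('pred',proj(b,[.4732,-.16,z]),proj(w,[.4732,-.16,z]))
h=cv2.cvtColor(w['pixels'],cv2.COLOR_RGB2HSV)
m=cv2.inRange(h,(3,100,20),(17,255,160));m[:140]=0;m[260:]=0;m[:,:250]=0;m[:,310:]=0
for c in cv2.findContours(m,0,2)[0]:
    if cv2.contourArea(c)>40: print('w',cv2.contourArea(c),cv2.boundingRect(c),cv2.minEnclosingCircle(c))
E
```

```text
[ 0.5 -0.2  0.2] [2.3 2.2 0. ] 0.6028260196776577
handle side 381.0 (292, 127, 12, 43) ((297.33782958984375, 148.0535125732422), (10.751402854919434, 42.126319885253906), 2.2906100749969482)
pred [296.5 164.9] [278.7 182.8]
pred [297.4 150.1] [278.7 192.3]
pred [298.7 128.6] [278.8 210.3]
w 1130.5 (262, 172, 31, 50) ((277.0060119628906, 196.57229614257812), 24.75412368774414)
```

Request:
drive_tool(targets=[[0,0,-1.6,0.7,0,0.2,0.6],[0,0,-3.2,1.5,-0.1,0.2,0.3],[0,0,-4.8,2.3,-0.1,0.2,0],[0,0,-6.4,3.1,-0.19,0.2,0],[0,0,-8,3.9,-0.19,0.2,0]])

```text
clock: 18.9
position: [0.6293, -0.168, 0.206]
ee_rot: [-2.889, -1.234, 0.003]
force: [-0.4, 0.4, 0.2]
width: 0.302
gripper_force: 0.0
```

Request:
drive_tool(targets=[[0,0,-1.6,0,0,0,0],[0,0,-3.2,0,0,0,0],[0,0,-4.8,0,0,0,0],[0,0,-6.4,0,0,0,0],[0,0,-8,0,0,0,0]])

```text
clock: 19.4
position: [0.6281, -0.1673, 0.2059]
ee_rot: [-3.136, -0.173, 0.003]
force: [-0.4, 0.3, 0.1]
width: 0.002
gripper_force: 0.0
```

Request:
drive_tool(targets=[[0,0,-2,0,0,0,0],[0,0,-2,0,0,-1,0],[0,0,-2,0,0,-2,0],[0,0,-2,0,0,-3,0],[0,0,-2,0,0,-3,0]])

```text
clock: 19.9
position: [0.6239, -0.1665, 0.0808]
ee_rot: [-3.138, 0.092, 0.018]
force: [-0.3, 0.6, -0.8]
width: 0.004
gripper_force: 0.0
```

Request:
drive_tool(targets=[[0,0,0,0,0,-0.6,0],[0,0,0,0,0,-1.2,0],[0,0,0,0,0,-1.48,0],[0,0,0,0,0,-1.48,0]])

```text
clock: 20.3
position: [0.6281, -0.1674, 0.0273]
ee_rot: [-3.14, 0.093, 0.003]
force: [0.5, 0.0, -1.1]
width: 0.003
gripper_force: 0.0
```

Request:
drive_tool(targets=[[0,0,0,-0.2,0,0,0],[0,0,0,-0.4,0.01,0,0],[0,0,0,-0.6,0.02,0,0],[0,0,0,-0.8,0.03,0,0],[0,0,0,-0.9,0.03,0,0]])

```text
clock: 20.8
position: [0.5925, -0.1663, 0.0283]
ee_rot: [3.14, -0.093, 0.001]
force: [1.8, 0.7, 1.0]
width: 0.007
gripper_force: 1.1
```

```bash
python3 st.py
```

```text
20.8 [ 592.5 -166.3   28.3] 0.006554136181621892 [1.8 0.7 1. ]
332 [ 509.8 -102.4] [ 455.6 -103.3]
337 [ 456. -115.] [ 453.6 -115. ]
342 [ 456.3 -126.7] [ 451.6 -126.7]
347 [ 454.3 -138.4] [ 451.9 -138.5]
352 [ 464.  -150.1] [ 452.3 -150.2]
357 [ 464.3 -161.8] [ 450.3 -161.9]
362 [ 452.9 -173.6] [ 450.6 -173.6]
367 [ 453.3 -185.4] [ 450.9 -185.4]
372 [ 503.1 -196.9] [ 451.3 -197.1]
377 [ 503.4 -208.6] [ 477.4 -208.7]
382 [ 501.4 -220.4] [ 477.8 -220.5]
```

Request:
drive_tool(targets=[[0,0,0,-0.12,0,0,0],[0,0,0,-0.24,0,0,0],[0,0,0,-0.34,0,0,0],[0,0,0,-0.4,0,0,0]])

```text
clock: 21.3
position: [0.5775, -0.1659, 0.0276]
ee_rot: [-3.14, 0.092, -0.002]
force: [10.6, 2.1, -5.2]
width: 0.003
gripper_force: 4.6
```

Request:
drive_tool(targets=[[0,0,0,-0.05,0,0,0],[0,0,0,-0.1,0,0,0],[0,0,0,-0.1,0,0,0]])

```text
clock: 21.6
position: [0.5775, -0.1659, 0.028]
ee_rot: [3.14, -0.091, 0.013]
force: [16.2, 1.3, -11.4]
width: 0.002
gripper_force: 8.4
```

The tool stopped exactly at the expected 577.5 with 16 N, so the cover is shut against its stop. I'll back off and retreat.

Request:
drive_tool(targets=[[0,0,0,0.3,0,0,0],[0,0,0,0.7,0,0,0],[0,0,0,1,0,0.4,0],[0,0,0,1.3,0,1.2,0],[0,0,0,1.3,0,2.4,0]])

```text
clock: 22.1
position: [0.6231, -0.166, 0.1214]
ee_rot: [-3.14, 0.092, 0.011]
force: [0.4, -0.7, -0.2]
width: 0.004
gripper_force: 0.0
```

Request:
drive_tool(targets=[[0,0,0,0.3,0,1,0],[0,0,0,1,0,2,0],[0,0,0,2,0,2.5,0],[0,0,0,2,0,2.5,0],[0,0,0,2,0,2.5,0]])

```text
clock: 22.6
position: [0.7044, -0.1665, 0.2225]
ee_rot: [3.14, -0.092, -0.004]
force: [-0.2, -0.5, -0.2]
width: 0.006
gripper_force: 0.0
```

```bash
python3 st.py; python3 - <<'E'
from h import *
b=snap('side')
h=cv2.cvtColor(b['pixels'],cv2.COLOR_RGB2HSV)
m=cv2.inRange(h,(5,90,20),(16,255,140));m[:80]=0;m[180:]=0;m[:,:286]=0;m[:,330:]=0
cs=max(cv2.findContours(m,0,2)[0],key=cv2.contourArea);print('handle side',cv2.contourArea(cs),cv2.boundingRect(cs),cv2.minAreaRect(cs))
A=cv2.resize(b['pixels'][60:230,190:360],(600,600));cv2.imwrite('pics/fin.png',A[...,::-1])
E
```

```text
22.6 [ 704.4 -166.5  222.5] 0.006288317398389938 [-0.2 -0.5 -0.2]
332 [ 495.6 -102.7] [ 455.6 -103.3]
337 [ 456. -115.] [ 453.6 -115. ]
342 [ 456.3 -126.7] [ 454.  -126.7]
347 [ 454.3 -138.4] [ 451.9 -138.5]
352 [ 464.  -150.1] [ 454.6 -150.2]
357 [ 464.3 -161.8] [ 452.6 -161.9]
362 [ 452.9 -173.6] [ 450.6 -173.6]
367 [ 453.3 -185.4] [ 450.9 -185.4]
372 [ 488.9 -196.9] [ 451.3 -197.1]
377 [ 489.2 -208.7] [ 477.4 -208.7]
382 [ 489.6 -220.5] [ 477.8 -220.5]
handle side 433.5 (286, 127, 18, 49) ((294.5, 151.0), (48.0, 17.0), 90.0)
```

View pics/fin.png

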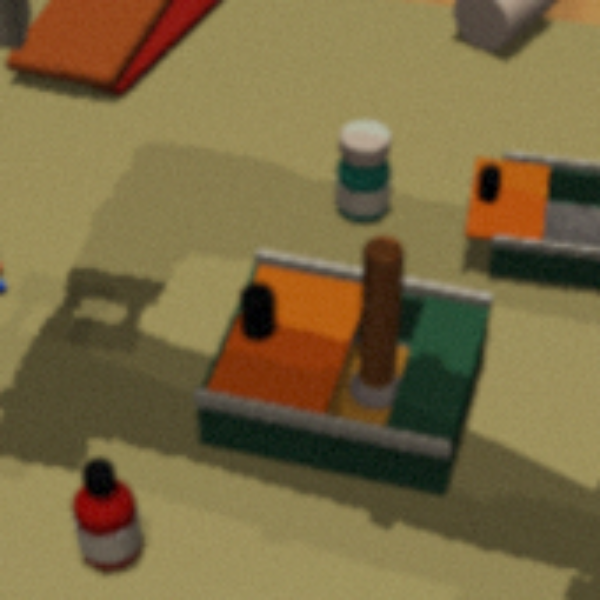

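The final view shows the handle upright at (380,310), the cover shut with its edge at about x=350, the foot trapped under lip and cover, and the bottles in view in place. The cover edge measures about 5.7 mm further shut than at the start, which matches case x = 0.

```bash
python3 -c "
from cell import arm
print(arm.sign_off())"
```

```text
the job is handed in; nothing more can be done
None
```

Job handed in at about 22.7 s: the cover went fully back, the stamp stands upright on the case floor about 1 mm from the seat with its foot trapped under the shut cover, and I never touched the bottles.

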